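# Load the spring magazine of a leather blank feeder and feed one blank to the stamping slab

### The arm

A 7-joint arm with a two-finger parallel gripper is mounted at the origin on the work surface. World frame = base frame: x ahead of the robot, y to its left, z up, the work surface at z = 0. Lengths are in m, angles in rad, forces in N, time in s.
With the tool pointing down it reaches from about 0.35 to 0.9 m from the base axis. Payload 19.9 kg.
Tool frame: the origin (TCP) lies midway between the tips of the shut fingers; the grasp point (between the pads) lies behind it (bot.pinch_z is the z of the grasp point in the tool frame, in m); z points along the fingers, y is the line along which they close (so a half turn about z gives the same grasp; the last joint's range is limited). The gripper opens to 94 mm and grips with 3 to 60 N. Pads are 16 mm wide; open, the fingers measure 119 mm over their backs; the gripper's body (75 mm by 177 mm) begins 78 mm behind the grasp point.
Start: joints at [-1.2, 0.417, -0.01, 1.614, 0.005, 1.111, -0.053], TCP at [0.251, 0.572, 0.205] pointing down, gripper open.
Joint ranges: [-2.81, 2.81], [-0.39, 2.02], [-1.27, 1.25], [0.06, 2.57], [-1.19, 4.33], [0.19, 2], [-2.82, 2.82]. Speed limits (rad/s): [1.89, 1.89, 2.39, 2.39, 3.01, 3.01, 3.01].

### API

Orientations are given as a unit quaternion [w, x, y, z].
In Python, from cell import bot gives the robot as it stands.
- The arm moves only by the shell command python3 -m jog 'ROWS' [FORCE]. ROWS is JSON, one flat list of numbers, 5 for each row, row after row: the shift along the tool's x, y, z in mm, then the turn about the tool's z in rad, then the closure, from 0 (fully open) to 1 (shut). In form: [dx, dy, dz, spin, gripper, dx, dy, dz, spin, gripper, ...]. A call has 1 to 20 rows; each row is the pose to reach, as a shift and turn from the pose commanded when the call began, along the tool's axes at that moment; what a row does not reach only later rows make up. A row lasts 1/10 s, in which the tool goes at most 50 mm and 8.59 degrees, less where a joint would pass 70% of its speed; a pose out of reach is approached as far as the arm can. A call with a gripper value outside its range is refused whole. The fingers move at their own pace and stop on an object; FORCE is the grip in N (left out, the last holds). Time passes only in rows, so rows that repeat a pose let the fingers close. It gives the time, the measured TCP pose, the force, the opening and the grip force at its end, in the units of the state.
- bot.get_state(): the state, without advancing time (a new reading comes with each control period).
- bot.snapshot(name): name is "side" or "top"; returns a dict with "frame" (480x640x3 uint8, blue, green, red), "fx", "fy", "cx", "cy" (pixels), "k1" (the pictures are not rectified: a ray, as slopes to the right and down, at radius r is drawn at 1 + k1 r^2 times it, then the intrinsics apply), "origin" and "orientation" of the camera in the world. Camera axes: x right, y up, looking along -z (the intrinsics and any distortion apply to the point x, -y, -z); pixel columns grow to the right and rows downward; lengths in m; the calibration is good to about 2 mm. A picture is of the moment at which its call begins. There is no depth.
- bot.job_done(): hands the job in; it is judged then, once.
The state is a dict: "time": time; "joint_pos": joint angles; "qd": joint speeds; "effort": joint torques, N m; "tool_pos": TCP position; "orientation": TCP orientation; "force": force on the tool from outside, world axes, zero at the start; "ft_torque": the same for the moment, N m; "width": opening from 0.0 (shut) to 1.0 (fully open); "grasp_force": force on a finger pad.
Only numpy, scipy, OpenCV 4.12 (cv2) and the standard library are available. Lean on these libraries where they do the work, as an engineer would, in place of code of your own. Each camera call takes 0.05 s, during which the arm holds its last target. There are 200 camera calls.

### The job

Load all the loose square leather blanks into the spring magazine of the blank feeder: lay each flat in the mouth between the corner posts and press it down until the two sprung catches snap over it. When all are in, press the feed pedal right down to its stop once and let it come up again, then lay the blank that comes out on the out-table flat in the middle of the stone stamping slab, leaving the rest in the magazine. Do not knock over or push about the other things on the bench.

Things in the scene. Friction and masses are not known exactly. Their poses are not given: they have to be found in the camera images.
- feeder: blank feeder, a dark grey iron machine bolted to the bench; origin at bench level under the magazine's axis, z up. Base plate 150 x 300 mm (x, y), 12 mm thick. A brass spring catch stands in the middle of the magazine's -x and +x sides (32 mm wide in y), with a housing behind it out to x = +-63 mm, 104 mm high. Magazine empty at the start; holds 5 blanks
- mouth_top (a point): middle of the top of the magazine, 126 mm above the bench, axes as the feeder's. Four steel corner angles, inner faces at x, y = +-31.5 mm (1.5 mm play each way for a blank), flared outwards by 7 mm over their top 14 mm. Its -y and +y sides are open between the angles, 44 mm wide, for fingers that hold a blank by those sides
- magazine_mouth (a point): point on the magazine's axis, 90 mm above the bench, level with the catches' flat undersides; axes as the feeder's. A blank laid in rests on the catches' bevels, underside about 8 mm above this. Pressed in its middle (5 to 15 N, shut fingertips) until its top is 8 mm below this it snaps under; the sprung follower then holds it up, its centre 5 mm below this, each further one 10 mm lower
- pusher_level (a point): top edge of the steel pusher's nose, 87 mm above the bench, at the magazine's -y side; the pusher (40 mm wide) lies behind it, towards -y. Fingers holding a blank in the mouth should stay above it. The pedal drives it 68 mm towards +y, sliding the top blank out
- out_spot (a point): point on the top of the out-table, 79 mm above the bench, 66 mm from the magazine's axis towards +y; a fed blank's middle comes to lie within 5 mm of here. The out-table is a strip 46 mm wide in x, y = 34 to 136 mm, so a blank sticks out 7 mm at its -x and +x sides, where it can be gripped
- pedal (a joint): the feed pedal's angle, rad: 0 up (its spring brings it back), 0.32 at its stop
- pedal_pad (a point): middle of the top of the pedal's rubber-faced pad, 70 mm wide (y), 62 mm long (x), 165 mm from the magazine's axis on the feeder's -x side, 70 mm above the bench when up, about 36 mm above it at its stop. Its hinge (along y) is 64 mm from the magazine's axis towards -x, 36 mm above the bench. Takes 10 to 20 N to press down
- slab_top (a point): middle of the top face of the white marble stamping slab, 180 x 180 mm, its top 25 mm above the bench; axes along its edges, z up
- blank1_center (a point): centre of a square brown leather blank, 60 x 60 x 10 mm, stiff, 36 g; axes along its edges, z through its thickness. Lies flat on the bench at the start; some are absent
- blank2_center (a point): centre of a square brown leather blank, 60 x 60 x 10 mm, stiff, 36 g; axes along its edges, z through its thickness. Lies flat on the bench at the start; some are absent
- blank3_center (a point): centre of a square brown leather blank, 60 x 60 x 10 mm, stiff, 36 g; axes along its edges, z through its thickness. Lies flat on the bench at the start; some are absent
- blank4_center (a point): centre of a square brown leather blank, 60 x 60 x 10 mm, stiff, 36 g; axes along its edges, z through its thickness. Lies flat on the bench at the start; some are absent
- blank5_center (a point): centre of a square brown leather blank, 60 x 60 x 10 mm, stiff, 36 g; axes along its edges, z through its thickness. Lies flat on the bench at the start; some are absent
- maul: maul, white plastic head 68 mm across, wooden handle, standing 195 mm high; leave alone; origin at its underside
- awl: awl, lying along its x, wooden handle 22 mm thick from x = -80 to 0 mm, steel spike to +55 mm; leave alone; origin at its underside
- edger: edge beveller, lying along its x, wooden handle 22 mm thick from x = -80 to 0 mm, steel blade to +60 mm; leave alone; origin at its underside
- wax_tin: wax tin, flat round tin 58 mm across, 26 mm high; leave alone; origin at its underside
- dye: dye bottle, white bottle 48 mm across, 95 mm high; leave alone; origin at its underside
- rule: steel rule, steel strip 220 x 30 x 3 mm, long along its y; leave alone; origin at its underside
- rivet_cup: rivet cup, small steel cup 72 mm across, 45 mm high; leave alone; origin at its underside

How it is judged:
On the way, in this order (a step that is already met when the one before it is completed fails the run):
1. all blanks are in the magazine, under the catches (horizontal distance between each of blank1_center, blank2_center, blank3_center, blank4_center, blank5_center and magazine_mouth below 0.007 m and z of each of blank1_center, blank2_center, blank3_center, blank4_center, blank5_center in the frame of magazine_mouth below -0.002 m and angle between each of blank1_center, blank2_center, blank3_center, blank4_center, blank5_center's own z axis and vertical below 0.12 rad), for 0.3 s.
2. the feed pedal is pressed down to its stop (value of joint pedal above 0.3 rad), for 0.1 s.
3. the pedal is up again and one blank lies on the out-table (value of joint pedal below 0.04 rad and ((horizontal distance between blank1_center and out_spot below 0.03 m and z of blank1_center in the frame of out_spot below 0.012 m) or (horizontal distance between blank2_center and out_spot below 0.03 m and z of blank2_center in the frame of out_spot below 0.012 m) or (horizontal distance between blank3_center and out_spot below 0.03 m and z of blank3_center in the frame of out_spot below 0.012 m) or (horizontal distance between blank4_center and out_spot below 0.03 m and z of blank4_center in the frame of out_spot below 0.012 m) or (horizontal distance between blank5_center and out_spot below 0.03 m and z of blank5_center in the frame of out_spot below 0.012 m))), for 0.2 s.
At the end, for the whole second after the job is handed in: One blank lies flat on the slab, its centre within 45 mm of the slab's middle along each edge; all the others are in the magazine, their centres within 7 mm of its axis and at least 2 mm below the catches' underside, level within 0.12 rad; the pedal is up (below 0.04 rad); all at rest (value of joint pedal below 0.04 rad and ((x of blank1_center in the frame of slab_top between -0.045 and 0.045 m and y of blank1_center in the frame of slab_top between -0.045 and 0.045 m and z of blank1_center in the frame of slab_top between 0.001 and 0.009 m and angle between blank1_center's own z axis and vertical below 0.1 rad) or (x of blank2_center in the frame of slab_top between -0.045 and 0.045 m and y of blank2_center in the frame of slab_top between -0.045 and 0.045 m and z of blank2_center in the frame of slab_top between 0.001 and 0.009 m and angle between blank2_center's own z axis and vertical below 0.1 rad) or (x of blank3_center in the frame of slab_top between -0.045 and 0.045 m and y of blank3_center in the frame of slab_top between -0.045 and 0.045 m and z of blank3_center in the frame of slab_top between 0.001 and 0.009 m and angle between blank3_center's own z axis and vertical below 0.1 rad) or (x of blank4_center in the frame of slab_top between -0.045 and 0.045 m and y of blank4_center in the frame of slab_top between -0.045 and 0.045 m and z of blank4_center in the frame of slab_top between 0.001 and 0.009 m and angle between blank4_center's own z axis and vertical below 0.1 rad) or (x of blank5_center in the frame of slab_top between -0.045 and 0.045 m and y of blank5_center in the frame of slab_top between -0.045 and 0.045 m and z of blank5_center in the frame of slab_top between 0.001 and 0.009 m and angle between blank5_center's own z axis and vertical below 0.1 rad)) and (((horizontal distance between blank2_center and magazine_mouth below 0.007 m and z of blank2_center in the frame of magazine_mouth below -0.002 m and angle between blank2_center's own z axis and vertical below 0.12 rad) and (horizontal distance between blank3_center and magazine_mouth below 0.007 m and z of blank3_center in the frame of magazine_mouth below -0.002 m and angle between blank3_center's own z axis and vertical below 0.12 rad) and (horizontal distance between blank4_center and magazine_mouth below 0.007 m and z of blank4_center in the frame of magazine_mouth below -0.002 m and angle between blank4_center's own z axis and vertical below 0.12 rad) and (horizontal distance between blank5_center and magazine_mouth below 0.007 m and z of blank5_center in the frame of magazine_mouth below -0.002 m and angle between blank5_center's own z axis and vertical below 0.12 rad)) or ((horizontal distance between blank1_center and magazine_mouth below 0.007 m and z of blank1_center in the frame of magazine_mouth below -0.002 m and angle between blank1_center's own z axis and vertical below 0.12 rad) and (horizontal distance between blank3_center and magazine_mouth below 0.007 m and z of blank3_center in the frame of magazine_mouth below -0.002 m and angle between blank3_center's own z axis and vertical below 0.12 rad) and (horizontal distance between blank4_center and magazine_mouth below 0.007 m and z of blank4_center in the frame of magazine_mouth below -0.002 m and angle between blank4_center's own z axis and vertical below 0.12 rad) and (horizontal distance between blank5_center and magazine_mouth below 0.007 m and z of blank5_center in the frame of magazine_mouth below -0.002 m and angle between blank5_center's own z axis and vertical below 0.12 rad)) or ((horizontal distance between blank1_center and magazine_mouth below 0.007 m and z of blank1_center in the frame of magazine_mouth below -0.002 m and angle between blank1_center's own z axis and vertical below 0.12 rad) and (horizontal distance between blank2_center and magazine_mouth below 0.007 m and z of blank2_center in the frame of magazine_mouth below -0.002 m and angle between blank2_center's own z axis and vertical below 0.12 rad) and (horizontal distance between blank4_center and magazine_mouth below 0.007 m and z of blank4_center in the frame of magazine_mouth below -0.002 m and angle between blank4_center's own z axis and vertical below 0.12 rad) and (horizontal distance between blank5_center and magazine_mouth below 0.007 m and z of blank5_center in the frame of magazine_mouth below -0.002 m and angle between blank5_center's own z axis and vertical below 0.12 rad)) or ((horizontal distance between blank1_center and magazine_mouth below 0.007 m and z of blank1_center in the frame of magazine_mouth below -0.002 m and angle between blank1_center's own z axis and vertical below 0.12 rad) and (horizontal distance between blank2_center and magazine_mouth below 0.007 m and z of blank2_center in the frame of magazine_mouth below -0.002 m and angle between blank2_center's own z axis and vertical below 0.12 rad) and (horizontal distance between blank3_center and magazine_mouth below 0.007 m and z of blank3_center in the frame of magazine_mouth below -0.002 m and angle between blank3_center's own z axis and vertical below 0.12 rad) and (horizontal distance between blank5_center and magazine_mouth below 0.007 m and z of blank5_center in the frame of magazine_mouth below -0.002 m and angle between blank5_center's own z axis and vertical below 0.12 rad)) or ((horizontal distance between blank1_center and magazine_mouth below 0.007 m and z of blank1_center in the frame of magazine_mouth below -0.002 m and angle between blank1_center's own z axis and vertical below 0.12 rad) and (horizontal distance between blank2_center and magazine_mouth below 0.007 m and z of blank2_center in the frame of magazine_mouth below -0.002 m and angle between blank2_center's own z axis and vertical below 0.12 rad) and (horizontal distance between blank3_center and magazine_mouth below 0.007 m and z of blank3_center in the frame of magazine_mouth below -0.002 m and angle between blank3_center's own z axis and vertical below 0.12 rad) and (horizontal distance between blank4_center and magazine_mouth below 0.007 m and z of blank4_center in the frame of magazine_mouth below -0.002 m and angle between blank4_center's own z axis and vertical below 0.12 rad))) and linear speed of each of blank1, blank2, blank3, blank4, blank5 below 0.03 m/s); the robot touches nothing.
It fails at once if a bystander (maul, awl, edge beveller, wax tin, dye bottle, steel rule or rivet cup) is moved more than 40 mm or knocked over (distance of any of maul, awl, edger, wax_tin, dye, rule, rivet_cup from where it was at the start of the episode above 0.04 m or angle between any of maul, dye, rivet_cup's own z axis and vertical above 0.6 rad).
Of blank1, blank2, blank3, blank4, blank5 only 3 to 5 are there at a start; the rules pass over those that are not, and their reading is None.
At some moment in a run one of blank1, blank2, blank3, blank4, blank5 may be knocked a few centimetres aside while the robot is not near it.
Once in a run the grip may slacken for a moment while it holds something.
It also fails if it takes over 210 s, if anything falls off the work surface, if the arm or the gripper's body presses on something with over 40 N, if the wrist force passes 120 N, or if a joint passes its speed limit or range.

## Working session

There is one attempt and no reset: what is moved stays moved. The work goes in short steps, Python scripts to look and compute and a shell command to move; the robot and the scene stay as the last step left them, time stands still between calls to the robot, and variables do not carry over. Pictures are saved under pics/ and viewed, at most 14 in all, crops included, and the job is handed in when it is done.

```bash
ls; mkdir -p pics; python3 - <<'E'
from cell import bot
import cv2
print(bot.pinch_z, bot.get_state())
for n in("top","side"):
    s=bot.snapshot(n); cv2.imwrite(f"pics/{n}0.png",s["frame"]); s.pop("frame"); print(n,s)
E
```

```text
pics
-0.0188 {'time': 0.0, 'joint_pos': array([-1.19949466,  0.41796236, -0.01032337,  1.6141845 ,  0.00468147,
        1.11065202, -0.05300722]), 'qd': array([ 0.00032806, -0.00217067,  0.00016668, -0.00021473, -0.00058256,
       -0.00165405, -0.00106315]), 'effort': array([ 2.23727675e-04, -8.51262903e+01,  6.38910346e-01, -4.26002204e+01,
       -4.88720904e-02,  1.84865686e-02,  6.68686039e-05]), 'tool_pos': array([0.25058257, 0.57216382, 0.20482808]), 'orientation': array([-8.93675078e-05,  2.04932818e-01,  9.78775863e-01, -5.84254152e-04]), 'force': array([0.35787309, 0.32368051, 0.01521544]), 'ft_torque': array([-0.01490703,  0.02046945,  0.05560134]), 'grasp_force': 0.0, 'width': 0.9993886187593547}
top {'fx': 536.1505580989652, 'fy': 536.1505580989652, 'cx': 319.89654846703473, 'cy': 238.91420557584806, 'k1': -0.15308201147158862, 'origin': array([ 0.38758545, -0.04722588,  1.60679898]), 'orientation': array([ 0.7091091 ,  0.03391126, -0.03747756, -0.70328497])}
side {'fx': 475.86075380455947, 'fy': 475.86075380455947, 'cx': 312.1838905828892, 'cy': 236.7637388049217, 'k1': -0.014148896384860197, 'origin': array([-0.15471715, -0.80671666,  0.67315417]), 'orientation': array([ 0.80369085,  0.47042914, -0.18426272, -0.31436395])}
```

View pics/top0.png

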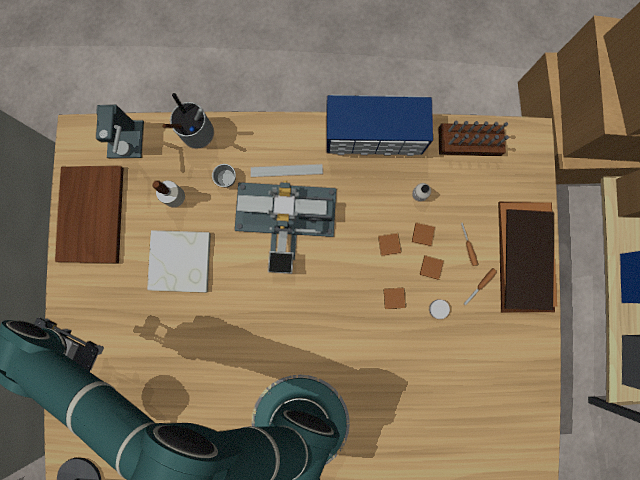

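View pics/side0.png

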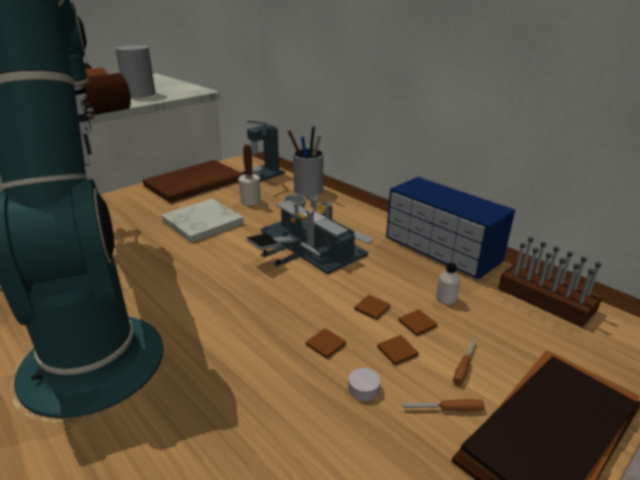

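The top view shows four blanks at about (389,244), (423,234), (431,267) and (395,298). The feeder is at (285,205) with its pedal at (281,262), and the slab is at (180,261). The side view shows the same layout, so I'll measure next.

```bash
cat > h.py <<'E'
from cell import bot
import cv2, numpy as np
from scipy.spatial.transform import Rotation as R
def rot(q): return R.from_quat([q[1],q[2],q[3],q[0]]).as_matrix()
def KD(s): return np.array([[s["fx"],0,s["cx"]],[0,s["fy"],s["cy"]],[0,0,1]]),np.array([s["k1"],0,0,0])
def p2w(s,px,z):
    K,D=KD(s); n=cv2.undistortPoints(np.float64(px).reshape(-1,1,2),K,D).reshape(-1,2)
    d=np.c_[n[:,0],-n[:,1],-np.ones(len(n))]@rot(s["orientation"]).T
    return s["origin"]+d*((z-s["origin"][2])/d[:,2])[:,None]
def w2p(s,P):
    c=(np.atleast_2d(P)-s["origin"])@rot(s["orientation"]); K,D=KD(s)
    return cv2.projectPoints((c*[1,-1,-1]).reshape(-1,1,3),np.zeros(3),np.zeros(3),K,D)[0].reshape(-1,2)
def blanks(s,z=0.010):
    """brown squares seen from above: centre, edge angle (mod 90 deg), size"""
    h=cv2.cvtColor(s["frame"],cv2.COLOR_BGR2HSV)
    m=cv2.inRange(h,(4,110,60),(14,255,200))
    out=[]
    for c in cv2.findContours(m,cv2.RETR_EXTERNAL,cv2.CHAIN_APPROX_NONE)[0]:
        if 150<cv2.contourArea(c)<1500:
            w=p2w(s,c[:,0,:],z)[:,:2]*1000
            (x,y),(a,b),t=cv2.minAreaRect(w.astype(np.float32))
            px=c[:,0].mean(0)
            if max(a,b)<85: out.append((np.round([x,y],1),round(t%90,1),round(a),round(b),np.round(px)))
    return out
def st():
    s=bot.get_state(); Rm=rot(s["orientation"])
    return s,Rm
def yaw_tool(): # world angle of the tool's y (closing) axis, deg
    s,Rm=st(); return np.degrees(np.arctan2(Rm[1,1],Rm[0,1]))
def go(x,y,z,ang,home=None):
    """mm target, closing-axis angle in deg -> dx,dy,dz,spin in tool axes (tool down)"""
    s,Rm=st(); d=(np.array([x,y,z])-s["tool_pos"]*1000)@Rm
    t=(ang-yaw_tool()+90)%180-90          # turn about world z
    print("go",np.round(d,1),"spin",round(float(np.radians(-t)),3),"alt",round(float(np.radians(-t+180*np.sign(t))),3),"j7",s["joint_pos"][6].round(2),"tcp",(s["tool_pos"]*1000).round(1),"yaw",round(yaw_tool(),1))
E
python3 - <<'E'
from h import *
s=bot.snapshot("top"); f=s["frame"]
for b in blanks(s): print(b)
h=cv2.cvtColor(f,cv2.COLOR_BGR2HSV)
m=cv2.inRange(h,(0,0,150),(180,50,255)); 
for c in cv2.findContours(m,cv2.RETR_EXTERNAL,cv2.CHAIN_APPROX_NONE)[0]:
    if cv2.contourArea(c)>120:
        (x,y),(a,b),t=cv2.minAreaRect(p2w(s,c[:,0],.025)[:,:2].astype(np.float32)*1000); print("white",round(x),round(y),round(a),round(b),t,c[:,0].mean(0))
cv2.imwrite("pics/f.png",cv2.resize(f[160:290,220:350],None,fx=4.6,fy=4.6,interpolation=cv2.INTER_CUBIC))
E
```

```text
(array([ 374.6, -276.7]), 0.2, 59, 60, array([394., 298.]))
(array([ 466.5, -389.4]), 75.2, 60, 59, array([431., 267.]))
(array([ 535.5, -262.6]), 10.0, 59, 61, array([389., 244.]))
(array([ 566.8, -365.9]), 78.1, 61, 59, array([423., 234.]))
white 26 685 35 137 70.3597412109375 [ 72.91111111 409.14444444]
white 342 -412 54 53 89.84732818603516 [439.70588235 308.90196078]
white 342 -876 40 92 89.01705932617188 [588.17213115 307.6557377 ]
white 479 370 178 180 88.65454864501953 [177.73390558 260.78111588]
white 646 -25 90 40 86.86998748779297 [310.65432099 206.32098765]
white 649 55 54 57 0.42202064394950867 [283.88405797 204.76811594]
white 652 143 103 46 86.9527816772461 [254.19354839 203.4516129 ]
white 755 48 30 215 3.2360353469848633 [285.78343949 169.89808917]
white 1038 -596 133 148 23.078105926513672 [490.21212121  85.3030303 ]
white 1065 568 160 250 44.278953552246094 [127.46610169  76.8559322 ]
```

View pics/f.png

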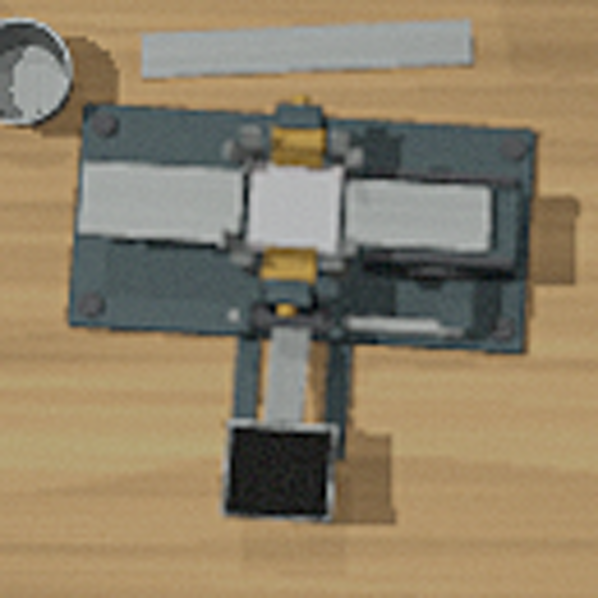

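The crop shows the out-table on the left (crop 80–243, 165–240), the white follower in the magazine at about (295,210), and brass catches at (299,147) and (288,265). The pusher is on the right and the pedal pad is at (280,470).

```bash
python3 - <<'E'
from h import *
s=bot.snapshot("top"); f=s["frame"]
o=np.array([220,160])
P=lambda c,z: p2w(s,np.array(c)/4.6+o-.4,z)[:,:2]*1000
B=P([(87,103),(537,130),(523,353),(68,325)],.012)
print("base",B.round(1),"c",B.mean(0)); d=B[0]-B[1]+B[3]-B[2]; yaw=np.arctan2(d[1],d[0])-np.pi/2; print("yaw",np.degrees(yaw))
h=cv2.cvtColor(f,cv2.COLOR_BGR2HSV)
def rect(m,z,lo,hi):
  for c in cv2.findContours(m,cv2.RETR_EXTERNAL,cv2.CHAIN_APPROX_NONE)[0]:
    q=c[:,0].mean(0)
    if lo<cv2.contourArea(c)<hi and 225<q[0]<350 and 175<q[1]<280:
        r=cv2.minAreaRect(p2w(s,c[:,0],z)[:,:2].astype(np.float32)*1000); print(z,np.round(r[0],1),np.round(r[1]),round(r[2],1),q.round(1))
m=cv2.inRange(h,(0,0,140),(180,50,255)); rect(m,.079,60,2000)
m=cv2.inRange(h,(12,120,90),(28,255,255)); m[:, :260]=0; m[:, 300:]=0; m[240:]=0; rect(m,.100,20,300)
m=cv2.inRange(h,(0,0,0),(180,255,45)); rect(m,.070,250,900)
t=s["origin"]; print(t)
go(560,-200,100,90); go(566.8,-365.9,100,78.1)
E
```

```text
base [[ 720.8  193.8]
 [ 704.8 -103.1]
 [ 557.3  -94.7]
 [ 573.2  202.5]] c [639.05824111  49.62615472]
yaw -3.070879962053279
0.079 [532.7  51.1] [58. 34.] 0.5 [282.5 243.8]
0.079 [637.5 -25.2] [88. 39.] 87.1 [310.6 206.2]
0.079 [640.   51.5] [53. 55.] 0.4 [283.9 204.8]
0.079 [643.9 135.2] [101.  47.] 86.8 [254.2 203.5]
0.1 [600.5  52.4] [20. 31.] 0.4 [282.7 217. ]
0.1 [675.5  48. ] [20. 32.] 0.4 [284.4 191.3]
0.07 [474.7  59.4] [61. 52.] 86.9 [280.2 262.3]
[ 0.38758545 -0.04722588  1.60679898]
go [-593.2 -583.2  105.5] spin -0.413 alt 2.729 j7 -0.05 tcp [250.7 572.3 205.1] yaw 66.3
go [-666.  -732.5  105.6] spin -0.205 alt 2.936 j7 -0.05 tcp [250.7 572.3 205.1] yaw 66.3
```

```bash
python3 - <<'E'
from h import *
go(535.5,-262.6,150,100)
E
```

```text
go [-595.9 -650.4   55.6] spin -0.587 alt 2.554 j7 -0.05 tcp [250.7 572.3 205.1] yaw 66.3
```

```bash
python3 -m jog '[-596,-650,0,-0.587,0.15,-596,-650,0,-0.587,0.15,-596,-650,0,-0.587,0.15,-596,-650,0,-0.587,0.15,-596,-650,0,-0.587,0.15,-596,-650,0,-0.587,0.15,-596,-650,0,-0.587,0.15,-596,-650,0,-0.587,0.15,-596,-650,0,-0.587,0.15,-596,-650,0,-0.587,0.15,-596,-650,0,-0.587,0.15,-596,-650,0,-0.587,0.15,-596,-650,0,-0.587,0.15,-596,-650,0,-0.587,0.15,-596,-650,0,-0.587,0.15,-596,-650,0,-0.587,0.15,-596,-650,0,-0.587,0.15,-596,-650,0,-0.587,0.15,-596,-650,55,-0.587,0.15,-596,-650,55,-0.587,0.15]' 20
python3 - <<'E'
from h import *
go(535.5,-262.6,2,100)
E
```

```text
time: 2.2
tool_pos: [0.5334, -0.2616, 0.1459]
orientation: [-0.003, -0.086, 0.996, 0.001]
force: [0.1, 0.4, -0.4]
width: 0.851
grasp_force: 0.0
go [ -2.8  -1.8 143.9] spin -0.002 alt 3.14 j7 2.35 tcp [ 533.4 -261.6  145.9] yaw 99.9
```

```bash
python3 -m jog '[-3,-2,50,0,0.15,-3,-2,100,0,0.15,-3,-2,130,0,0.15,-3,-2,142,0,0.15,-3,-2,142,0,0.15,-3,-2,142,0,0.6,-3,-2,142,0,0.6,-3,-2,142,0,0.6,-3,-2,142,0,0.6,-3,-2,100,0,0.6,-3,-2,50,0,0.6,-3,-2,-10,0,0.6,-3,-2,-10,0,0.6]' 20
python3 - <<'E'
from h import *
go(639,50,160,86.95)
s=bot.snapshot("side"); u,v=w2p(s,bot.get_state()["tool_pos"])[0].astype(int); print(u,v)
cv2.imwrite("pics/g1.png",cv2.resize(s["frame"][max(v-90,0):v+60,u-100:u+100],None,fx=3.5,fy=3.5))
E
```

```text
time: 3.5
tool_pos: [0.5413, -0.2648, 0.1667]
orientation: [0.004, -0.087, 0.996, -0.002]
force: [0.2, 0.4, -0.4]
width: 0.399
grasp_force: 0.0
go [-150.7  293.1    6.7] spin 0.227 alt -2.915 j7 2.35 tcp [ 541.3 -264.8  166.7] yaw 100.0
379 244
```

View pics/g1.png

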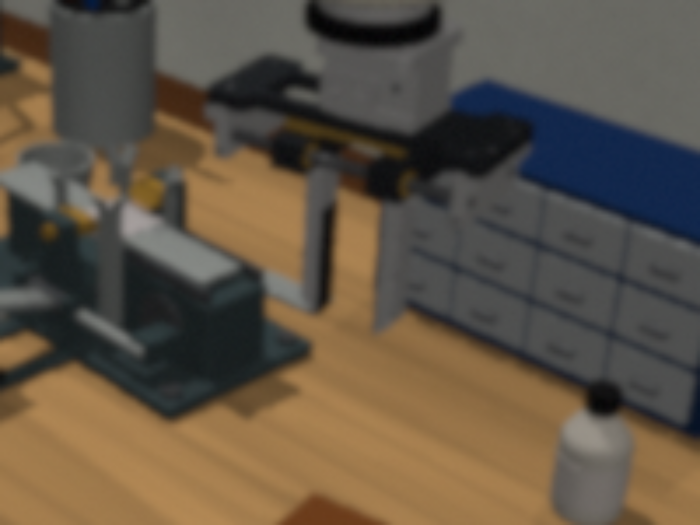

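The grip missed: the fingers stopped at the commanded width with no force, because the moves started from an unsettled pose. I'll settle the arm and look again.

```bash
python3 -m jog '[0,0,0,0,0.15,0,0,0,0,0.15,0,0,0,0,0.15,0,0,0,0,0.15,0,0,0,0,0.15]'
python3 - <<'E'
from h import *
go(535.5,-262.6,3,100)
print(bot.get_state()["qd"].round(3))
s=bot.snapshot("top")
for b in blanks(s): print(b)
E
```

```text
time: 4.05
tool_pos: [0.5389, -0.2635, 0.1598]
orientation: [-0.001, -0.087, 0.996, 0.0]
force: [0.7, 0.3, 1.1]
width: 0.791
grasp_force: 0.0
go [  3.1   1.4 156.8] spin -0.001 alt 3.141 j7 2.35 tcp [ 538.9 -263.5  159.8] yaw 100.0
[-0.    -0.005  0.001 -0.002  0.     0.001  0.001]
(array([ 466.7, -390.3]), 75.1, 59, 58, array([432., 269.]))
```

```bash
python3 -m jog '[3,1,50,0,0.15,3,1,100,0,0.15,3,1,140,0,0.15,3,1,156,0,0.15,3,1,156,0,0.15,3,1,156,0,0.15,3,1,156,0,0.15,3,1,156,0,0.6,3,1,156,0,0.6,3,1,156,0,0.6,3,1,156,0,0.6,3,1,156,0,0.6]' 20
```

```text
time: 5.3
tool_pos: [0.5363, -0.2631, 0.0049]
orientation: [0.0, -0.087, 0.996, -0.0]
force: [-1.4, 1.5, 7.2]
width: 0.636
grasp_force: 20.0
```

```bash
python3 -m jog '[0,0,-50,0,0.6,0,0,-100,0,0.6,0,0,-155,0,0.6,-50,90,-155,0.1,0.6,-75,140,-155,0.227,0.6,-100,190,-155,0.227,0.6,-130,240,-155,0.227,0.6,-156,290,-155,0.227,0.6,-156,290,-155,0.227,0.6,-156,290,-155,0.227,0.6,-156,290,-155,0.227,0.6,-156,290,-155,0.227,0.6,-156,290,-155,0.227,0.6,-156,290,-155,0.227,0.6,-156,290,-155,0.227,0.6]' 30
python3 - <<'E'
from h import *
go(639,50,108,86.95)
s=bot.snapshot("top")
for b in blanks(s,.168): print(b)
a=s["frame"][130:280,200:370]
s=bot.snapshot("side"); b=s["frame"][170:290,220:390]
cv2.imwrite("pics/g2.png",np.vstack([cv2.resize(a,(340*2,300)),cv2.resize(b,(680,300))]))
E
```

```text
time: 6.8
tool_pos: [0.6394, 0.0486, 0.1596]
orientation: [0.0, 0.027, 1.0, -0.0]
force: [-0.4, 0.2, -0.5]
width: 0.634
grasp_force: 30.0
go [ 0.4  1.4 51.6] spin -0.001 alt 3.141 j7 1.6 tcp [639.4  48.6 159.6] yaw 86.9
(array([ 377.2, -254. ]), 0.1, 56, 54, array([394., 298.]))
(array([ 459., -356.]), 75.4, 54, 52, array([431., 267.]))
(array([ 549.3, -334.1]), 78.0, 55, 53, array([423., 234.]))
```

View pics/g2.png

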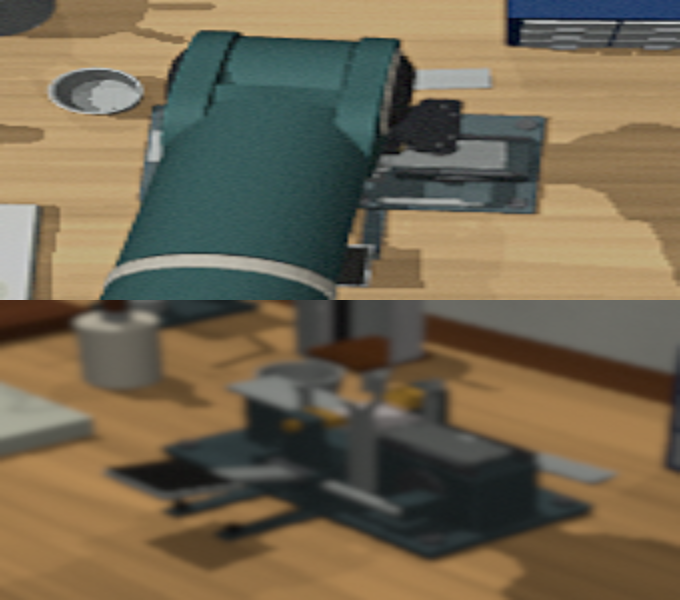

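The blank hangs level above the magazine (composite ~(345,350) in the side view). Lowering.

```bash
python3 -m jog '[0,1,15,0,0.6,0,1,25,0,0.6,0,1,32,0,0.6,0,1,38,0,0.6,0,1,44,0,0.6,0,1,49,0,0.6,0,1,52,0,0.6,0,1,54,0,0.6,0,1,54,0,0.6,0,1,54,0,0.6]'
```

```text
time: 7.9
tool_pos: [0.6396, 0.0506, 0.1057]
orientation: [0.0, 0.026, 1.0, -0.0]
force: [-0.2, -0.6, -0.1]
width: 0.631
grasp_force: 30.0
```

```bash
python3 -m jog '[0,0,0,0,0.25,0,0,0,0,0.25,0,0,0,0,0.25,0,0,-20,0,0.25,0,0,-42,0,0.25,0,0,-42,0,1,0,0,-42,0,1,0,0,-42,0,1,0,0,-42,0,1,0,0,-42,0,1,0,0,-42,0,1,0,0,-42,0,1,0,0,-42,0,1,0,0,-42,0,1,0,0,-30,0,1,0,0,-15,0,1,0,0,-3,0,1,0,0,4,0,1,0,0,8,0,1,0,0,12,0,1]' 
python3 -m jog '[0,0,3,0,1,0,0,6,0,1,0,0,9,0,1,0,0,12,0,1,0,0,14,0,1,0,0,14,0,1]'
```

```text
time: 9.9
tool_pos: [0.6395, 0.0506, 0.0932]
orientation: [-0.0, 0.026, 1.0, -0.0]
force: [-1.1, 0.1, 2.2]
width: 0.002
grasp_force: 1.4
time: 10.5
tool_pos: [0.6395, 0.0506, 0.0792]
orientation: [-0.0, 0.026, 1.0, -0.0]
force: [-0.2, -0.4, 1.6]
width: 0.007
grasp_force: 0.7
```

```bash
python3 -m jog '[0,0,-40,0,1,0,0,-75,0,1,5,-50,-75,0.05,0.2,10,-100,-75,0.154,0.2,20,-150,-75,0.154,0.2,25,-200,-75,0.154,0.2,30,-250,-75,0.154,0.2,36,-300,-75,0.154,0.2,42,-350,-75,0.154,0.2,50,-400,-75,0.154,0.2,50,-420,-75,0.154,0.2,50,-420,-75,0.154,0.2,50,-420,-75,0.154,0.2,50,-420,-75,0.154,0.2,50,-420,-75,0.154,0.2,50,-420,-75,0.154,0.2]' 20
python3 - <<'E'
from h import *
go(566.8,-365.9,4,78.1)
s=bot.snapshot("top")
for b in blanks(s): print(b)
a=s["frame"][160:280,220:356]
s=bot.snapshot("side"); b=s["frame"][170:290,240:376]
cv2.imwrite("pics/g3.png",np.hstack([cv2.resize(a,(400,353),interpolation=2),cv2.resize(b,(400,353),interpolation=2)]))
E
```

```text
time: 12.1
tool_pos: [0.5679, -0.3652, 0.1546]
orientation: [0.0, 0.103, 0.995, 0.0]
force: [0.5, -1.1, 0.6]
width: 0.803
grasp_force: 0.0
go [  0.9  -1.  150.6] spin 0.002 alt -3.139 j7 2.15 tcp [ 567.9 -365.2  154.6] yaw 78.2
(array([654.5,  56. ]), 0.4, 61, 64, array([284., 204.]))
```

View pics/g3.png

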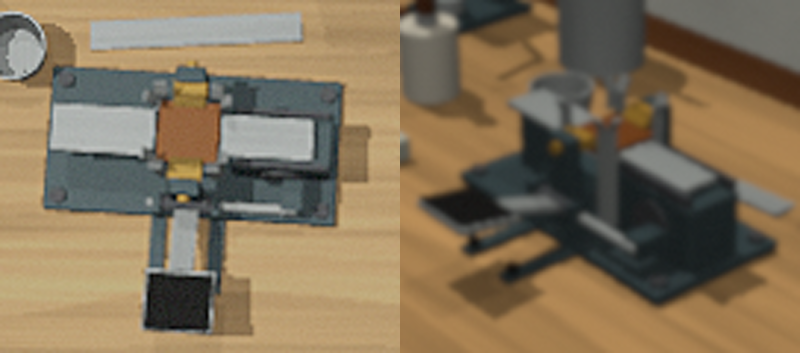

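```bash
python3 - <<'E'
from h import *
s=bot.snapshot("top"); f=s["frame"]; o=cv2.imread("pics/top0.png")
for n,i in(("old",o),("new",f)):
    print(n); [print(r,i[r,281:288].mean(0).round().astype(int)) for r in list(range(186,200))+list(range(210,224))]
# predicted rows of the magazine-axis +-26/30 mm at heights 85 and 108
y=np.radians(-3.05); ax=np.array([np.cos(y),np.sin(y)])
for z in(.09,.108): 
  for k in(-30,30): print(z,k,w2p(s,np.r_[(np.array([639,50])+k*ax)/1000,z]))
cv2.imwrite("pics/g4.png",np.hstack([cv2.resize(x,None,fx=8,fy=8,interpolation=2) for x in (o[185:225,262:308],f[185:225,262:308])]))
E
```

```text
old
186 [100  95  79]
187 [80 77 66]
188 [ 56 114 144]
189 [ 74 144 177]
190 [ 74 140 170]
191 [ 65 126 156]
192 [ 52 104 129]
193 [ 51 103 128]
194 [ 49 103 130]
195 [ 43  99 126]
196 [135 141 150]
197 [178 176 178]
198 [182 182 182]
199 [183 183 181]
210 [182 182 180]
211 [184 183 182]
212 [192 188 185]
213 [151 154 159]
214 [ 43  93 119]
215 [ 46  99 127]
216 [ 62 123 152]
217 [ 74 140 170]
218 [ 74 145 176]
219 [ 76 149 182]
220 [ 68 120 147]
221 [79 84 80]
222 [91 87 72]
223 [91 88 75]
new
186 [110 106  89]
187 [87 83 72]
188 [ 64 125 156]
189 [ 83 157 189]
190 [ 83 152 183]
191 [ 74 139 169]
192 [ 58 113 140]
193 [ 60 114 141]
194 [ 58 115 142]
195 [ 57 113 140]
196 [ 60 105 143]
197 [ 61  96 147]
198 [ 65 100 148]
199 [ 62  98 146]
210 [ 63 100 148]
211 [ 63 100 148]
212 [ 65  98 149]
213 [ 60 105 142]
214 [ 55 107 133]
215 [ 57 113 139]
216 [ 70 135 164]
217 [ 80 151 182]
218 [ 83 158 190]
219 [ 84 161 195]
220 [ 74 130 158]
221 [89 95 89]
222 [99 95 80]
223 [98 96 82]
0.09 -30 [[283.0490121  215.03572856]]
0.09 30 [[284.49790471 194.39876173]]
0.108 -30 [[282.64911834 214.11175506]]
0.108 30 [[284.11771302 193.23788307]]
```

View pics/g4.png

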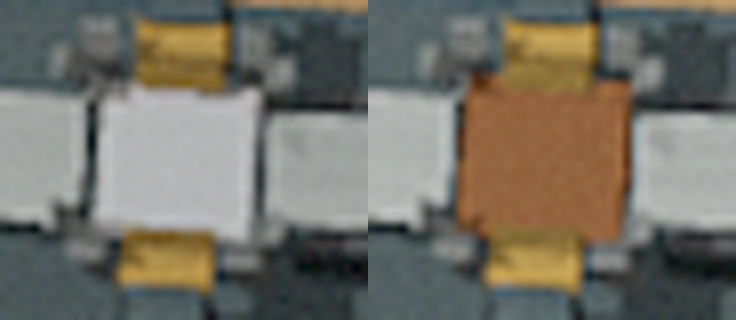

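The catch edges sit in the same rows as in the empty picture (195.5 and 213.5), and the leather runs under them, so blank 1 is snapped in. Now blank D.

```bash
python3 -m jog '[1,-1,50,0,0.2,1,-1,100,0,0.2,1,-1,140,0,0.2,1,-1,151,0,0.2,1,-1,151,0,0.2,1,-1,151,0,0.2,1,-1,151,0,0.6,1,-1,151,0,0.6,1,-1,151,0,0.6,1,-1,151,0,0.6]' 30
python3 - <<'E'
from h import *
go(639,50,160,86.95)
E
```

```text
time: 13.25
tool_pos: [0.5667, -0.3671, 0.0043]
orientation: [0.001, 0.103, 0.995, -0.0]
force: [-1.0, 1.7, 6.8]
width: 0.631
grasp_force: 30.0
go [  14.6  423.  -155.8] spin -0.153 alt 2.988 j7 2.22 tcp [ 566.7 -367.1    4.3] yaw 78.2
```

```bash
python3 -m jog '[0,0,-50,0,0.6,0,0,-100,0,0.6,0,0,-156,0,0.6,5,50,-156,0,0.6,10,100,-156,-0.1,0.6,10,150,-156,-0.153,0.6,10,200,-156,-0.153,0.6,14,250,-156,-0.153,0.6,14,300,-156,-0.153,0.6,14,350,-156,-0.153,0.6,14,400,-156,-0.153,0.6,15,423,-156,-0.153,0.6,15,423,-156,-0.153,0.6,15,423,-156,-0.153,0.6,15,423,-156,-0.153,0.6,15,423,-156,-0.153,0.6,15,423,-156,-0.153,0.6]'
python3 - <<'E'
from h import *
go(639,50,106,86.95)
E
```

```text
time: 14.95
tool_pos: [0.6384, 0.0491, 0.1596]
orientation: [0.0, 0.028, 1.0, -0.0]
force: [-0.2, -0.5, -0.4]
width: 0.631
grasp_force: 30.0
go [-0.6  0.9 53.6] spin -0.002 alt 3.14 j7 1.6 tcp [638.4  49.1 159.6] yaw 86.8
```

Lower, release, raise and shut, then press.

```bash
python3 -m jog '[-1,1,15,0,0.6,-1,1,25,0,0.6,-1,1,32,0,0.6,-1,1,38,0,0.6,-1,1,44,0,0.6,-1,1,49,0,0.6,-1,1,52,0,0.6,-1,1,54,0,0.6,-1,1,54,0,0.6,-1,1,54,0,0.25,-1,1,54,0,0.25,-1,1,54,0,0.25,-1,1,34,0,0.25,-1,1,12,0,0.25]'
python3 -m jog '[0,0,0,0,1,0,0,0,0,1,0,0,0,0,1,0,0,0,0,1,0,0,0,0,1,0,0,0,0,1,0,0,0,0,1,0,0,0,0,1,0,0,0,0,1,0,0,15,0,1,0,0,30,0,1,0,0,40,0,1,0,0,48,0,1,0,0,54,0,1,0,0,59,0,1,0,0,64,0,1,0,0,68,0,1,0,0,68,0,1]'
python3 - <<'E'
from h import *
go(639,50,160,86.95)
go(466.5,-389.4,155,75.2)
E
```

```text
time: 16.35
tool_pos: [0.639, 0.051, 0.1476]
orientation: [-0.001, 0.027, 1.0, -0.0]
force: [0.4, -0.0, 0.3]
width: 0.75
grasp_force: 0.0
time: 18.15
tool_pos: [0.6393, 0.0511, 0.079]
orientation: [-0.0, 0.027, 1.0, -0.0]
force: [-1.4, 0.0, 1.0]
width: 0.008
grasp_force: 0.7
go [  0.3  -1.1 -81. ] spin -0.001 alt 3.141 j7 1.63 tcp [639.3  51.1  79. ] yaw 86.9
go [ 148.9 -449.2  -75.8] spin 0.204 alt -2.937 j7 1.63 tcp [639.3  51.1  79. ] yaw 86.9
```

```bash
python3 -m jog '[0,0,-40,0,1,0,0,-76,0,1,16,-50,-76,0.1,0.2,33,-100,-76,0.204,0.2,50,-145,-76,0.204,0.2,66,-190,-76,0.204,0.2,82,-240,-76,0.204,0.2,98,-290,-76,0.204,0.2,115,-340,-76,0.204,0.2,130,-390,-76,0.204,0.2,149,-440,-76,0.204,0.2,149,-449,-76,0.204,0.2,149,-449,-76,0.204,0.2,149,-449,-76,0.204,0.2,149,-449,-76,0.204,0.2,149,-449,-76,0.204,0.2]' 20
python3 - <<'E'
from h import *
go(466.5,-389.4,4,75.2)
s=bot.snapshot("top"); f=s["frame"]
for b in blanks(s): print(b)
[print(r,f[r,281:288].mean(0).round().astype(int)) for r in (192,194,195,196,197,198,211,212,213,214,215,216)]
cv2.imwrite("pics/g5.png",cv2.resize(f[185:225,262:308],None,fx=8,fy=8,interpolation=2))
E
```

```text
time: 19.75
tool_pos: [0.4673, -0.388, 0.1555]
orientation: [0.0, 0.128, 0.992, 0.0]
force: [-0.3, 0.4, 0.4]
width: 0.798
grasp_force: 0.0
go [  0.4  -1.6 151.5] spin 0.002 alt -3.139 j7 2.23 tcp [ 467.3 -388.   155.5] yaw 75.3
(array([652.8,  56. ]), 87.0, 65, 62, array([284., 204.]))
192 [ 58 111 139]
194 [ 57 113 139]
195 [ 57 111 138]
196 [ 59 102 140]
197 [ 61  95 145]
198 [ 61  98 145]
211 [ 62  97 145]
212 [ 61  96 145]
213 [ 59 103 140]
214 [ 50 103 128]
215 [ 57 110 136]
216 [ 68 132 162]
```

Same catch-edge rows, so the second is in. Now blank B.

```bash
python3 -m jog '[0,-2,50,0,0.2,0,-2,100,0,0.2,0,-2,140,0,0.2,0,-2,151,0,0.2,0,-2,151,0,0.2,0,-2,151,0,0.2,0,-2,151,0,0.6,0,-2,151,0,0.6,0,-2,151,0,0.6,0,-2,151,0,0.6]' 30
python3 - <<'E'
from h import *
go(639,50,160,86.95)
E
```

```text
time: 20.8
tool_pos: [0.4668, -0.3915, 0.0058]
orientation: [0.001, 0.128, 0.992, -0.0]
force: [-1.1, 1.2, 10.8]
width: 0.63
grasp_force: 30.0
go [ -54.3  470.8 -154.2] spin -0.204 alt 2.937 j7 2.33 tcp [ 466.8 -391.5    5.8] yaw 75.2
```

```bash
python3 -m jog '[0,0,-50,0,0.6,0,0,-100,0,0.6,0,0,-155,0,0.6,-5,48,-155,0,0.6,-10,96,-155,-0.1,0.6,-15,144,-155,-0.204,0.6,-20,192,-155,-0.204,0.6,-26,240,-155,-0.204,0.6,-32,288,-155,-0.204,0.6,-38,336,-155,-0.204,0.6,-44,384,-155,-0.204,0.6,-50,430,-155,-0.204,0.6,-54,471,-155,-0.204,0.6,-54,471,-155,-0.204,0.6,-54,471,-155,-0.204,0.6,-54,471,-155,-0.204,0.6,-54,471,-155,-0.204,0.6,-54,471,-155,-0.204,0.6]'
python3 - <<'E'
from h import *
go(639,50,106,86.95)
E
```

```text
time: 22.6
tool_pos: [0.6382, 0.0495, 0.1598]
orientation: [0.0, 0.028, 1.0, -0.0]
force: [0.7, -0.4, -0.7]
width: 0.628
grasp_force: 30.0
go [-0.7  0.6 53.8] spin -0.002 alt 3.14 j7 1.6 tcp [638.2  49.5 159.8] yaw 86.8
```

```bash
python3 -m jog '[-1,1,15,0,0.6,-1,1,25,0,0.6,-1,1,32,0,0.6,-1,1,38,0,0.6,-1,1,44,0,0.6,-1,1,49,0,0.6,-1,1,52,0,0.6,-1,1,54,0,0.6,-1,1,54,0,0.6,-1,1,54,0,0.25,-1,1,54,0,0.25,-1,1,54,0,0.25,-1,1,34,0,0.25,-1,1,12,0,0.25]'
python3 -m jog '[0,0,0,0,1,0,0,0,0,1,0,0,0,0,1,0,0,0,0,1,0,0,0,0,1,0,0,0,0,1,0,0,0,0,1,0,0,0,0,1,0,0,0,0,1,0,0,15,0,1,0,0,30,0,1,0,0,40,0,1,0,0,48,0,1,0,0,54,0,1,0,0,59,0,1,0,0,64,0,1,0,0,68,0,1,0,0,68,0,1]'
python3 - <<'E'
from h import *
go(374.6,-276.7,155,90.2)
s=bot.snapshot("top")
for b in blanks(s): print(b)
E
```

```text
time: 24.0
tool_pos: [0.6389, 0.0514, 0.1475]
orientation: [-0.001, 0.027, 1.0, -0.0]
force: [-0.1, -0.4, 0.0]
width: 0.75
grasp_force: 0.0
time: 25.8
tool_pos: [0.6392, 0.0514, 0.079]
orientation: [-0.0, 0.027, 1.0, -0.0]
force: [-1.4, -0.9, 1.8]
width: 0.002
grasp_force: 0.7
go [ 246.6 -341.9  -75.8] spin -0.057 alt 3.084 j7 1.64 tcp [639.2  51.4  79. ] yaw 86.9
(array([ 375.2, -276.9]), 5.2, 60, 60, array([394., 298.]))
```

```bash
python3 -m jog '[0,0,-40,0,1,0,0,-76,0,1,28,-40,-76,-0.07,0.2,56,-80,-76,-0.07,0.2,84,-120,-76,-0.07,0.2,112,-160,-76,-0.07,0.2,140,-200,-76,-0.07,0.2,168,-240,-76,-0.07,0.2,196,-280,-76,-0.07,0.2,224,-320,-76,-0.07,0.2,246,-342,-76,-0.07,0.2,246,-342,-76,-0.07,0.2,246,-342,-76,-0.07,0.2,246,-342,-76,-0.07,0.2,246,-342,-76,-0.07,0.2,246,-342,-76,-0.07,0.2]' 20
python3 - <<'E'
from h import *
go(375,-276.8,4,91.5)
s=bot.snapshot("top"); f=s["frame"]
for b in blanks(s): print(b)
[print(r,f[r,281:288].mean(0).round().astype(int)) for r in (195,196,197,198,211,212,213,214,215)]
E
```

```text
time: 27.45
tool_pos: [0.3759, -0.2763, 0.1555]
orientation: [-0.0, -0.009, 1.0, -0.0]
force: [1.0, 0.4, -0.0]
width: 0.801
grasp_force: 0.0
go [  0.9  -0.5 151.5] spin -0.009 alt 3.133 j7 2.33 tcp [ 375.9 -276.3  155.5] yaw 91.0
(array([653.2,  56.5]), 86.8, 65, 61, array([284., 204.]))
195 [ 54 109 133]
196 [ 56  98 135]
197 [ 57  91 139]
198 [ 62  95 142]
211 [ 56  93 140]
212 [ 62  95 143]
213 [ 56  98 134]
214 [ 49 100 125]
215 [ 56 110 134]
```

Third is in. Now the last blank.

```bash
python3 -m jog '[1,0,50,0,0.2,1,0,100,0,0.2,1,0,140,0,0.2,1,0,151,0,0.2,1,0,151,0,0.2,1,0,151,0,0.2,1,0,151,0,0.6,1,0,151,0,0.6,1,0,151,0,0.6,1,0,151,0,0.6]' 30
python3 - <<'E'
from h import *
go(639,50,160,86.95)
E
```

```text
time: 28.5
tool_pos: [0.3752, -0.2771, 0.0056]
orientation: [0.001, -0.008, 1.0, -0.0]
force: [-1.6, 2.3, 15.1]
width: 0.633
grasp_force: 29.8
go [-269.4  322.6 -154. ] spin 0.07 alt -3.072 j7 2.55 tcp [ 375.2 -277.1    5.6] yaw 90.9
```

```bash
python3 -m jog '[0,0,-50,0,0.6,0,0,-100,0,0.6,0,0,-155,0,0.6,-30,36,-155,0.07,0.6,-60,72,-155,0.07,0.6,-90,108,-155,0.07,0.6,-120,144,-155,0.07,0.6,-150,180,-155,0.07,0.6,-180,216,-155,0.07,0.6,-210,252,-155,0.07,0.6,-240,288,-155,0.07,0.6,-269,322,-155,0.07,0.6,-269,322,-155,0.07,0.6,-269,322,-155,0.07,0.6,-269,322,-155,0.07,0.6,-269,322,-155,0.07,0.6,-269,322,-155,0.07,0.6]'
python3 - <<'E'
from h import *
go(639,50,106,86.95)
E
```

```text
time: 30.2
tool_pos: [0.6379, 0.0487, 0.1599]
orientation: [0.0, 0.027, 1.0, 0.0]
force: [-0.7, -0.1, -0.5]
width: 0.632
grasp_force: 29.8
go [-1.1  1.4 53.9] spin -0.002 alt 3.14 j7 1.61 tcp [637.9  48.7 159.9] yaw 86.9
```

```bash
python3 -m jog '[-1,1,15,0,0.6,-1,1,25,0,0.6,-1,1,32,0,0.6,-1,1,38,0,0.6,-1,1,44,0,0.6,-1,1,49,0,0.6,-1,1,52,0,0.6,-1,1,54,0,0.6,-1,1,54,0,0.6,-1,1,54,0,0.25,-1,1,54,0,0.25,-1,1,54,0,0.25,-1,1,34,0,0.25,-1,1,12,0,0.25]'
python3 -m jog '[0,0,0,0,1,0,0,0,0,1,0,0,0,0,1,0,0,0,0,1,0,0,0,0,1,0,0,0,0,1,0,0,0,0,1,0,0,0,0,1,0,0,0,0,1,0,0,15,0,1,0,0,30,0,1,0,0,40,0,1,0,0,48,0,1,0,0,54,0,1,0,0,59,0,1,0,0,64,0,1,0,0,68,0,1,0,0,68,0,1]'
python3 - <<'E'
from h import *
go(474.5,59,150,86.95)
E
```

```text
time: 31.6
tool_pos: [0.6386, 0.0504, 0.1475]
orientation: [-0.001, 0.027, 1.0, -0.0]
force: [-0.5, 0.7, -0.3]
width: 0.75
grasp_force: 0.0
time: 33.4
tool_pos: [0.639, 0.0504, 0.079]
orientation: [-0.0, 0.027, 1.0, -0.0]
force: [-1.4, 0.5, 1.9]
width: 0.004
grasp_force: 0.6
go [164.7  -0.3 -70.9] spin -0.001 alt 3.141 j7 1.65 tcp [639.   50.4  79. ] yaw 86.9
```

```bash
python3 -m jog '[0,0,-35,0,1,0,0,-71,0,1,40,0,-71,0,1,85,0,-71,0,1,130,0,-71,0,1,165,0,-71,0,1,165,0,-71,0,1,165,0,-71,0,1,165,0,-71,0,1,165,0,-71,0,1]'
python3 - <<'E'
from h import *
go(474.5,59,72,86.95)
s=bot.snapshot("top"); f=s["frame"]
for b in blanks(s): print(b)
[print(r,f[r,281:288].mean(0).round().astype(int)) for r in (195,196,197,198,211,212,213,214,215)]
E
```

```text
time: 34.4
tool_pos: [0.4752, 0.0591, 0.1504]
orientation: [0.0, 0.027, 1.0, -0.0]
force: [-0.5, 0.1, 0.2]
width: 0.008
grasp_force: 0.0
go [ 0.7 -0.1 78.4] spin -0.001 alt 3.141 j7 1.48 tcp [475.2  59.1 150.4] yaw 86.9
(array([652.9,  56. ]), 0.4, 64, 64, array([283., 205.]))
195 [ 55 109 135]
196 [ 54  98 135]
197 [ 60  93 142]
198 [ 58  94 141]
211 [ 61  97 143]
212 [ 60  94 143]
213 [ 57  99 136]
214 [ 50 102 127]
215 [ 55 109 134]
```

```bash
python3 -m jog '[0,0,40,0,1,0,0,70,0,1,0,0,78,0,1,1,0,83,0,1,2,0,88,0,1,2,0,93,0,1,3,0,98,0,1,4,0,103,0,1,5,0,108,0,1,5,0,112,0,1,5,0,115,0,1,5,0,115,0,1]'
```

```text
time: 35.65
tool_pos: [0.4703, 0.0595, 0.0366]
orientation: [0.001, 0.027, 1.0, 0.0]
force: [-1.7, -0.8, 5.9]
width: 0.003
grasp_force: 3.0
```

```bash
python3 -m jog '[0,0,1,0,1,0,0,2,0,1,0,0,3,0,1,0,0,3,0,1]'
```

```text
time: 36.05
tool_pos: [0.4706, 0.0595, 0.0349]
orientation: [0.001, 0.027, 1.0, 0.001]
force: [-12.6, -2.9, 41.0]
width: 0.008
grasp_force: 21.3
```

```bash
python3 - <<'E'
from h import *
s=bot.snapshot("side"); t=bot.snapshot("top")
cv2.imwrite("pics/g6.png",np.hstack([cv2.resize(s["frame"][170:290,240:376],(400,353),interpolation=2),cv2.resize(t["frame"][160:280,220:356],(400,353),interpolation=2)]))
E
```

```text
(no output)
```

View pics/g6.png

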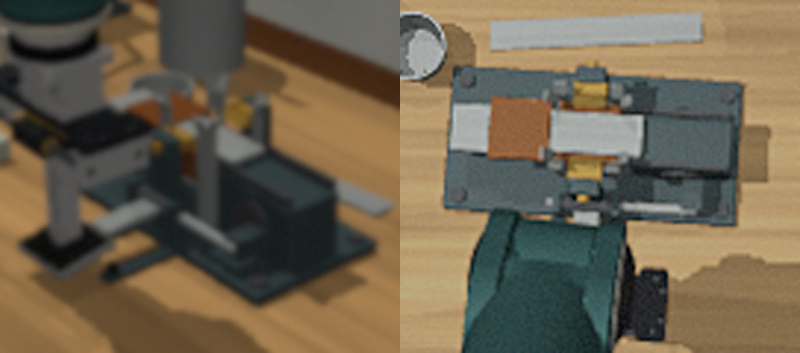

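The pedal is at its stop (41 N), and the top view shows the blank out on the table at (520,128). Releasing the pedal gently.

```bash
python3 -m jog '[-1,0,-5,0,1,-2,0,-10,0,1,-3,0,-16,0,1,-4,0,-22,0,1,-5,0,-28,0,1,-5,0,-34,0,1,-5,0,-41,0,1,-5,0,-60,0,1,-5,0,-100,0,0.2,-5,0,-120,0,0.2,-5,0,-120,0,0.2,-5,0,-120,0,0.2,-5,0,-120,0,0.2,-5,0,-120,0,0.2]'
python3 - <<'E'
from h import *
s=bot.snapshot("top")
for z in(.089,.080):
  for b in blanks(s,z): print(z,b)
go(642.5,116,155,-3.05)
cv2.imwrite("pics/g7.png",cv2.resize(s["frame"][160:290,220:356],None,fx=4,fy=4,interpolation=2))
E
```

```text
time: 37.55
tool_pos: [0.4739, 0.0591, 0.1517]
orientation: [-0.001, 0.027, 1.0, -0.0]
force: [-0.5, -0.5, -1.2]
width: 0.481
grasp_force: 0.0
0.089 (array([640.1,  51.5]), 87.0, 62, 58, array([284., 204.]))
0.089 (array([642., 118.]), 85.4, 59, 60, array([260., 203.]))
0.08 (array([641.6,  52.1]), 87.0, 62, 58, array([284., 204.]))
0.08 (array([643.5, 119. ]), 85.4, 59, 60, array([260., 203.]))
go [-165.2   65.9   -3.5] spin 1.57 alt -1.571 j7 1.49 tcp [474.   59.1 151.8] yaw 86.9
```

View pics/g7.png

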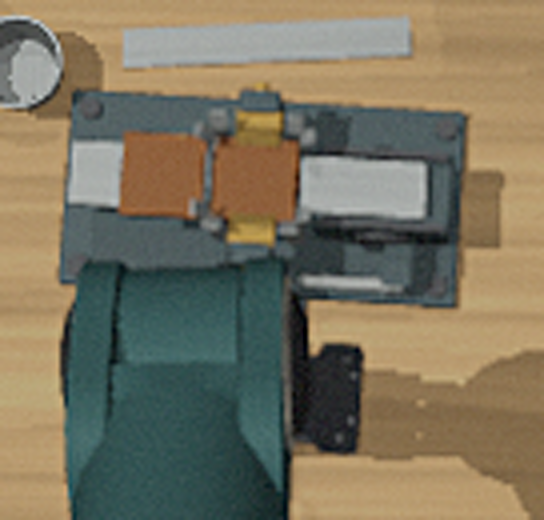

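```bash
python3 -m jog '[-20,10,-3,0.15,0.2,-40,20,-3,0.3,0.2,-60,30,-3,0.45,0.2,-80,40,-3,0.6,0.2,-100,50,-3,0.75,0.2,-120,60,-3,0.9,0.2,-150,66,-3,1.05,0.2,-165,68,-3,1.2,0.2,-165,68,-3,1.35,0.2,-165,68,-3,1.5,0.2,-165,68,-3,1.57,0.2,-165,68,-3,1.57,0.2,-165,68,-3,1.57,0.2,-165,68,-3,1.57,0.2,-165,68,-3,1.57,0.2]' 30
python3 - <<'E'
from h import *
go(642,118,82,-3.05)
E
```

```text
time: 39.1
tool_pos: [0.6428, 0.1183, 0.1555]
orientation: [-0.0, 0.725, 0.689, 0.0]
force: [0.1, 0.4, -0.3]
width: 0.799
grasp_force: 0.0
go [-0.3 -0.8 73.5] spin 0.001 alt -3.14 j7 0.12 tcp [642.8 118.3 155.5] yaw -3.0
```

```bash
python3 -m jog '[0,-1,40,0,0.2,0,-1,60,0,0.2,0,-1,73,0,0.2,0,-1,73,0,0.2,0,-1,73,0,0.2,0,-1,73,0,0.2,0,-1,73,0,0.6,0,-1,73,0,0.6,0,-1,73,0,0.6,0,-1,73,0,0.6]' 30
python3 - <<'E'
from h import *
go(479,370,150,-1.3); go(479,370,150,88.7)
E
```

```text
time: 40.1
tool_pos: [0.642, 0.1185, 0.083]
orientation: [0.0, 0.726, 0.688, 0.0]
force: [-0.7, 1.9, 6.5]
width: 0.631
grasp_force: 30.0
go [ 242.6 -176.1  -67.1] spin -0.03 alt 3.111 j7 0.16 tcp [642.  118.5  83. ] yaw -3.0
go [ 242.6 -176.1  -67.1] spin 1.541 alt -1.601 j7 0.16 tcp [642.  118.5  83. ] yaw -3.0
```

```bash
python3 -m jog '[0,0,-30,0,0.6,0,0,-67,0,0.6,35,-25,-67,0,0.6,70,-50,-67,0,0.6,105,-75,-67,0,0.6,140,-100,-67,0,0.6,175,-126,-67,0,0.6,210,-152,-67,0,0.6,243,-176,-67,0,0.6,243,-176,-67,0,0.6,243,-176,-67,0,0.6,243,-176,-67,0,0.6,243,-176,-67,0,0.6]'
python3 - <<'E'
from h import *
go(479,370,30.5,-3)
E
```

```text
time: 41.4
tool_pos: [0.4797, 0.3691, 0.1496]
orientation: [0.0, 0.726, 0.687, 0.0]
force: [0.1, 0.4, -0.7]
width: 0.629
grasp_force: 30.0
go [  0.9  -0.8 119.1] spin -0.003 alt 3.139 j7 -0.36 tcp [479.7 369.1 149.6] yaw -3.2
```

```bash
python3 -m jog '[0,0,45,0,0.6,0,0,90,0,0.6,0,0,108,0,0.6,0,0,115,0,0.6,0,0,119,0,0.6,0,0,119,0,0.6,0,0,119,0,0.6,0,0,119,0,0.2,0,0,119,0,0.2,0,0,119,0,0.2,0,0,80,0,0.2,0,0,30,0,0.2,0,0,-20,0,0.2,0,0,-70,0,0.2,100,-150,-70,0,0.2,100,-150,-70,0,0.2,100,-150,-70,0,0.2,100,-150,-70,0,0.2,100,-150,-70,0,0.2,100,-150,-70,0,0.2]'
python3 - <<'E'
from h import *
s=bot.snapshot("top")
for z in(.035,.088):
  for b in blanks(s,z): print(z,b)
cv2.imwrite("pics/g8.png",s["frame"])
E
```

```text
time: 43.4
tool_pos: [0.3342, 0.4782, 0.2195]
orientation: [0.0, 0.725, 0.689, 0.0]
force: [0.2, -0.2, 0.1]
width: 0.798
grasp_force: 0.0
0.035 (array([480.1, 373.8]), 86.1, 58, 58, array([175., 260.]))
0.035 (array([649.1,  54.8]), 86.0, 64, 61, array([284., 204.]))
0.088 (array([477. , 359.6]), 86.1, 56, 56, array([175., 260.]))
0.088 (array([640.3,  51.3]), 86.0, 62, 59, array([284., 204.]))
```

View pics/g8.png

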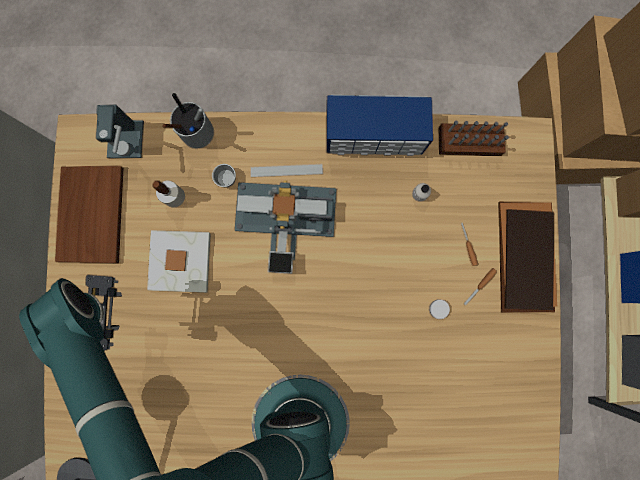

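The fed blank lies mid-slab at (175,260), the rest are in the magazine at (284,204), nothing else has moved, and the arm is clear.

```bash
python3 -m jog '[0,0,0,0,0.2,0,0,0,0,0.2,0,0,0,0,0.2,0,0,0,0,0.2,0,0,0,0,0.2]'; python3 -c "
from cell import bot
print(bot.job_done())"
```

```text
time: 43.95
tool_pos: [0.3346, 0.4781, 0.2194]
orientation: [0.0, 0.726, 0.688, -0.0]
force: [-1.3, 0.1, 0.5]
width: 0.802
grasp_force: 0.0
the job is handed in; nothing more can be done
None
```

I handed the job in at about 44 s: all four blanks went into the magazine, one was fed out with the pedal and laid flat mid-slab, and the other three are still under the catches. The hand-in returned no verdict.

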